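# Mix one blood sample, show the other for a clot check

### The job

Two freshly drawn blood tubes of one patient stand in the small blue rack. Mix the purple-capped one: draw it out, tip it over until its cap points at least 30 degrees below level so that the bubble runs to the other end, then turn it upright and lower it fully home into the blue rack again (any free hole), letting go of it only once it is down in its hole. Then, to show whether the red-capped tube has clotted, draw that one out and hold it level (to within 15 degrees) in the air over the rack, no part lower than 20 cm above the table, never turning it cap-down, and finish while still holding it there; leave everything else where it is.

Things in the scene. Friction and masses are not known exactly. Their poses are not given: they have to be found in the camera images.
- rack: small blue plastic rack, fixed, 50 mm (x) by 180 mm (y), 70 mm high over its end cheeks; origin at the centre of its underside on the table, z up. Six round holes in one row along its y axis, at x = 0 and y = -65, -39, -13, +13, +39, +65 mm. At the start one tube stands in the hole at y = -39 and the other at y = +39 mm (either way round); the other four are empty
- rack_top (a point): centre of the rack's top face, 66 mm above the table, midway between the third and fourth holes. The holes, 15 mm in diameter, pass through the 6 mm top plate and through a guide plate 24 to 28 mm above the table; a tube stands on the base plate, 6 mm above the table
- purple_tube: stoppered blood tube with a purple cap, 12 g, loose, standing in the blue rack; 112 mm long, glass 12.8 mm in diameter with a rounded bottom; origin at the outside of its bottom, z along the tube to the cap
- purple_cap (a point): middle of the purple cap, 98.5 mm from the tube's bottom on its axis; the cap is a cylinder 17.6 mm in diameter, from 85 to 112 mm, closed and fixed to the tube. In the rack it stands 104 mm above the table, 38 mm above the top plate, with a free lean of about 2 degrees
- red_tube: stoppered blood tube with a red cap, same sizes, mass and axes as the purple one, loose, standing in the blue rack
- red_cap (a point): middle of the red cap, 98.5 mm from the tube's bottom on its axis; cap as on the purple tube
- lab_timer: white countdown timer lying on its back, 66 x 62 x 17 mm, to the right of the rack; origin under its centre; not to be moved
- micropore_tape: roll of tan tape lying flat, 96 mm in diameter, 25 mm high, to the left of the rack; origin under its centre; not to be moved
- marker: white marker with a green cap lying behind the rack, 135 mm long, 16 mm thick; not to be moved
- ball_pen: blue ball pen lying in front of the rack, 145 mm long, 9 mm thick; not to be moved
Not all that is in view belongs to the job. Leave any yellow look-alike of the red_tube alone.

How it is judged (in metres and radians):
On the way, in this order (a step that is already met when the one before it is completed fails the run):
1. the purple tube is out of the rack and tipped over, its cap well below level (angle between purple_tube's own z axis and vertical above 2 rad and height (world z) of purple_cap above 0.1 m), for 0.2 s.
2. the purple tube stands upright, fully down in a hole of the rack, and is let go (z of purple_tube in the frame of rack between 0.002 and 0.012 m and x of purple_tube in the frame of rack between -0.008 and 0.008 m and y of purple_tube in the frame of rack between -0.074 and 0.074 m and angle between purple_tube's own z axis and vertical below 0.1 rad and contact force between the fingers and purple_tube below 0.1 N), for 0.2 s.
3. the red tube is drawn clear of the rack (z of red_tube in the frame of rack above 0.075 m), for 0.1 s.
At the end, for the whole second after the job is handed in: The red tube is held still by the fingers alone, level to 20 degrees, its bottom and cap middle over 19 cm above the table and within 20 cm of the rack's centre seen from above; the purple tube stands upright (to 6 degrees), fully down in a hole of the blue rack, not touched (all of step 2 and angle between red_tube's own z axis and vertical between 1.22 and 1.92 rad and height (world z) of each of red_tube, red_cap above 0.19 m and contact force between the fingers and red_tube above 1 N and horizontal distance between each of red_cap, red_tube and rack_top below 0.2 m and contact force between red_tube and rack below 0.1 N and linear speed of red_tube below 0.03 m/s); the arm keeps its last pose, push and grip.
It fails at once if the red tube turned cap-down (more than 25 degrees past level) (angle between red_tube's own z axis and vertical above 2 rad).
It fails at once if the purple tube let go while it is not yet down in a hole (z of purple_tube in the frame of rack above 0.03 m and contact force between the fingers and purple_tube below 0.05 N).
It fails at once if a bystander pushed more than 3 cm from its place (distance of any of lab_timer, micropore_tape, marker, ball_pen from where it was at the start of the episode above 0.03 m).
It also fails if it takes over 61 s, if anything falls off the work surface, if the arm or the gripper's body presses on something with over 40 N, if the wrist force passes 120 N, or if a joint passes its speed limit or range.

### The arm

A 6-joint arm with a two-finger parallel gripper is mounted at the origin on a cart in front of the work surface, level with it; the furniture and walls round the work are solid. World frame = base frame: x ahead of the robot, y to its left, z up, the work surface at z = 0. Lengths are in m, angles in degrees, forces in N, time in s.
With the tool pointing down it reaches from about 0.325 to 0.85 m from the base axis. Payload 15.5 kg.
Tool frame: the origin (TCP) lies at the very end of the fingers, on their centre line; the grasp point (between the pads) lies arm.grip_depth behind it (arm.grip_depth is the distance from the TCP to the grasp point, in m); z points along the fingers, y is the line along which they close (so a half turn about z gives the same grasp; the last joint's range is limited). The gripper opens to 91 mm and grips with 3 to 60 N. Pads are 32 mm wide; open, the fingers measure 118 mm over their backs; the gripper's body (76 mm by 178 mm) begins 60 mm behind the grasp point.
Start: joints at [61.851, 28.281, 77.091, -0, 74.628, -5.472], TCP at [0.241, 0.577, 0.214] pointing down, gripper open.
Joint ranges: [-166.48, 166.48], [-47.26, 123.95], [12.59, 153.08], [-70.14, 250.14], [6.76, 159.57], [-176.63, 176.63]. Speed limits (degrees/s): [108.29, 108.29, 147.25, 172.46, 172.46, 172.46].

### API

Orientations are given as a 3x3 rotation matrix whose columns are the frame's x, y, z axes.
In Python, from rig import arm gives the robot as it stands. Calls block until the motion is done:
- arm.move_to(position, orientation): joint-space move of the TCP to a pose.
- arm.move_l(position, orientation=None, feed=0.15): straight line of the TCP; orientation=None keeps the orientation; feed is the mean speed in m/s.
- arm.move_joints(angles): joint-space move.
- arm.grip(opening): finger opening in m; the grip force is fixed at half the most; returns when the fingers have stopped.
- arm.sleep(seconds).
- arm.solve_ik(position, orientation): joint angles nearest the present ones, or None.
- arm.snapshot(name): name is "scene" or "top"; returns the picture (420x560x3 uint8, red, green, blue); there is no depth.
- arm.get_calibration(name): a dict with "intrinsics" (3x3 intrinsics, pixels), "cam_to_world" (4x4, takes a point from camera to world coordinates). Camera axes: x right, y down, z forward; pixel columns grow to the right and rows downward; lengths in m; the calibration is good to about 2 mm. A picture is of the moment at which its call begins. get_calibration takes no time and is no camera call.
A pose or a line that the arm cannot do raises arm.Unreachable and nothing moves.
- arm.sign_off(): hands the job in; it is judged then, once.
Readings, each from a call of its own:
- arm.current_t(): time.
- arm.current_joint_positions(): joint angles.
- arm.current_dq(): joint speeds.
- arm.current_tau(): joint torques, N m.
- arm.current_ee_pos(): TCP position.
- arm.current_tool_rot(): TCP orientation.
- arm.current_force(): force on the tool from outside, world axes, zero at the start.
- arm.current_torque(): the same for the moment, N m.
- arm.current_width(): finger opening in m.
- arm.current_grasp_force(): force on a finger pad.
Only numpy, scipy, OpenCV 4.12 (cv2) and the standard library are available. Lean on these libraries where they do the work, as an engineer would, in place of code of your own. Each camera call takes 0.05 s, during which the arm holds its last target. There are 200 camera calls.

## Working session

There is one attempt and no reset: what is moved stays moved. The work goes in short steps, each a Python script; the robot and the scene stay as the last script left them, time stands still between calls to the robot, and variables do not carry over. Pictures are saved under pics/ and viewed, at most 10 in all, crops included, and the job is handed in when it is done.

```bash
mkdir -p pics; ls
python3 - <<'E'
from rig import arm
import cv2, numpy as np
np.set_printoptions(precision=4,suppress=True)
for n in("scene","top"):
    cv2.imwrite(f"pics/{n}0.png",arm.snapshot(n)[:,:,::-1]); c=arm.get_calibration(n); print(n,c["intrinsics"],c["cam_to_world"])
print(arm.grip_depth,arm.current_tool_rot(),arm.current_t(),arm.current_width())
E
```

```text
pics
scene [[511.7652   0.     280.0689]
 [  0.     511.7652 207.8383]
 [  0.       0.       1.    ]] [[ 0.5546 -0.5495  0.6248 -0.2329]
 [-0.8321 -0.3574  0.4242 -0.5631]
 [-0.0097 -0.7551 -0.6555  0.9448]
 [ 0.      0.      0.      1.    ]]
top [[420.0317   0.     281.8847]
 [  0.     420.0317 206.2979]
 [  0.       0.       1.    ]] [[ 0.0155 -0.9908  0.1348  0.4085]
 [-0.9997 -0.0182 -0.0191  0.0049]
 [ 0.0214 -0.1344 -0.9907  1.1329]
 [ 0.      0.      0.      1.    ]]
0.0188 [[-0.9227  0.3856 -0.0005]
 [ 0.3856  0.9227 -0.001 ]
 [ 0.0001 -0.0011 -1.    ]] 0.1 0.09133508188379265
```

View pics/scene0.png

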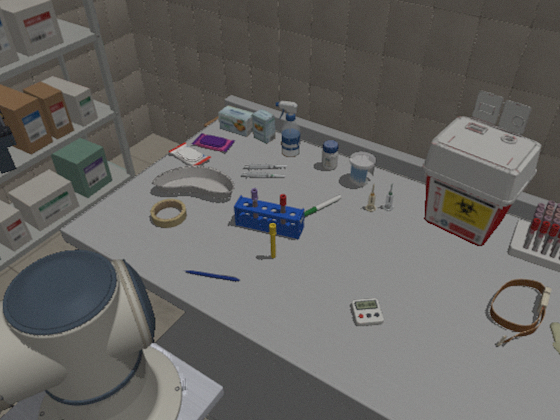

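View pics/top0.png

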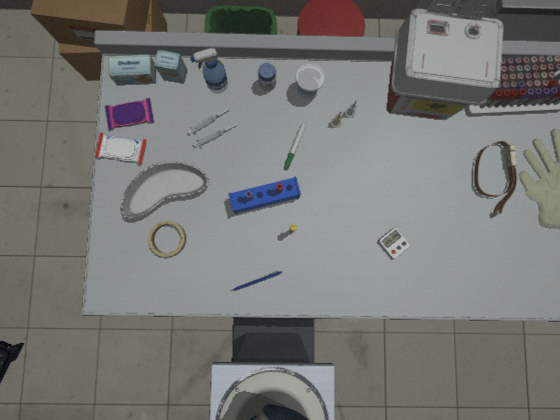

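Scene view: the rack is at about (269,217), with the purple cap at (254,195), the red cap at (283,200) and the yellow look-alike at (273,240). Top view: the rack is at (264,195), purple at (248,196), red at (280,188) and yellow at (293,229), just in front of the rack. Next I'll triangulate the caps and rack.

```bash
cat > h.py <<'E'
import cv2, numpy as np
from rig import arm
np.set_printoptions(precision=4,suppress=True)
def ray(n,p):
    c=arm.get_calibration(n);T=c["cam_to_world"];d=T[:3,:3]@np.linalg.solve(c["intrinsics"],[p[0],p[1],1.]);return T[:3,3],d/np.linalg.norm(d)
def onz(n,p,z):
    o,d=ray(n,p);return o+d*(z-o[2])/d[2]
def tri(p,q):
    o,d=ray("scene",p);a,e=ray("top",q)
    s=np.linalg.lstsq(np.c_[d,-e],a-o,rcond=None)[0];P=o+s[0]*d;Q=a+s[1]*e
    return (P+Q)/2,np.linalg.norm(P-Q)
def blobs(im,lo,hi,roi,minA=8):
    h=cv2.cvtColor(im,cv2.COLOR_RGB2HSV);m=cv2.inRange(h,lo,hi);k=np.zeros_like(m);x0,y0,x1,y1=roi;k[y0:y1,x0:x1]=m[y0:y1,x0:x1]
    cs=cv2.findContours(k,cv2.RETR_EXTERNAL,cv2.CHAIN_APPROX_NONE)[0]
    return sorted([c for c in cs if len(c)>3 and cv2.contourArea(c)>=minA],key=cv2.contourArea,reverse=True)
E
python3 - <<'E'
from h import *
roi=dict(scene=(230,180,310,265),top=(220,170,310,245))
col=dict(purple=((125,60,40),(160,255,255)),red=((0,150,70),(6,255,255)),yellow=((22,120,80),(34,255,255)),blue=((105,120,60),(122,255,255)))
im={n:arm.snapshot(n) for n in roi}
for n in roi:
    for k,(lo,hi) in col.items():
        for c in blobs(im[n],lo,hi,roi[n])[:2]:
            m=cv2.moments(c);print(n,k,cv2.contourArea(c),np.array([m['m10'],m['m01']])/m['m00'],cv2.boundingRect(c),cv2.boxPoints(cv2.minAreaRect(c)).round(1).tolist() if k=='blue' else '')
a=[cv2.resize(im[n][r[1]:r[3],r[0]:r[2]],None,fx=f,fy=f,interpolation=cv2.INTER_CUBIC) for n,r,f in(("scene",(230,180,310,265),5),("top",(220,170,310,245),4))]
b=np.zeros((425,770,3),np.uint8);b[:,:400]=a[0];b[:300,410:]=a[1];cv2.imwrite("pics/crop1.png",b[:,:,::-1])
E
```

```text
scene purple 39.0 [254.     193.8803] (252, 189, 5, 11) 
scene yellow 127.5 [272.4131 237.6915] (269, 223, 7, 35) 
scene blue 1685.0 [268.228  216.9635] (234, 196, 70, 43) [[230.1999969482422, 224.1999969482422], [236.3000030517578, 195.0], [306.1000061035156, 209.60000610351562], [299.8999938964844, 238.8000030517578]]
top purple 20.0 [248.5833 194.225 ] (246, 191, 6, 7) 
top yellow 22.0 [292.7803 227.2727] (290, 224, 6, 7) 
top blue 1295.0 [264.1772 194.7811] (229, 177, 71, 36) [[228.10000610351562, 193.1999969482422], [295.70001220703125, 176.60000610351562], [300.6000061035156, 196.39999389648438], [233.0, 213.0]]
```

View pics/crop1.png

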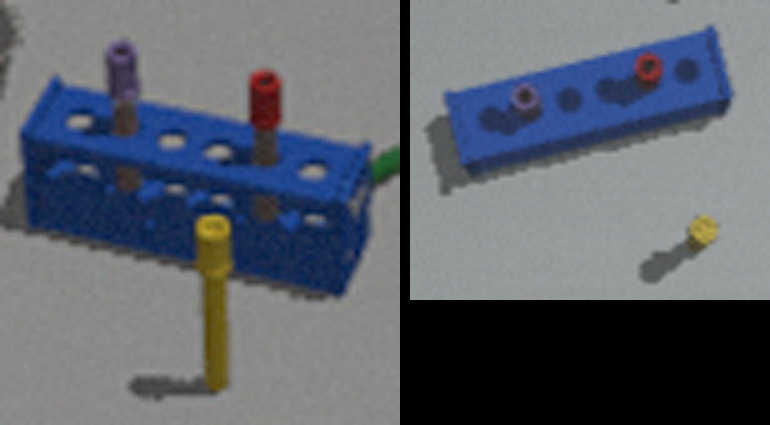

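The crop shows, from left to right: an empty hole, purple, two empty holes, red, and an empty hole. The yellow tube stands alone in front. Scene crop points: purple cap top (122,49), red cap top (265,77), holes (81,121), (173,141), (218,152), (312,172). I'll triangulate these.

Run:
```python
from h import *
S=lambda x,y:np.array([(x+.5)/5-.5+230,(y+.5)/5-.5+180])
T=lambda x,y:np.array([(x-410+.5)/4-.5+220,(y+.5)/4-.5+170])
for k,s,t in [("purtop",(122,49),(525,98)),("redtop",(265,77),(648,68)),("yeltop",(213,222),(704,231)),("h1",(81,121),(491,118)),("h3",(173,141),(569,99)),("h4",(218,152),(609,90)),("h6",(312,172),(687,71))]:
    print(k,*tri(S(*s),T(*t)),onz("top",T(*t),.066 if k[0]=='h' else .118)[:2],onz("scene",S(*s),.066 if k[0]=='h' else .118)[:2])
for n in("scene","top"):
    im=arm.snapshot(n)
    h=cv2.cvtColor(im,cv2.COLOR_RGB2HSV)
    R=blobs(im,(0,120,60),(8,255,255),(270,175,300,210),3)+blobs(im,(172,120,60),(180,255,255),(270,175,300,210),3)
    for c in R: print(n,"red",cv2.boundingRect(c),cv2.contourArea(c))
# marker, pen
print("yaw IK")
```

```text
purtop [0.5753 0.0667 0.1209] 0.001998211201923392 [0.5751 0.0677] [0.5788 0.0682]
redtop [ 0.5951 -0.008   0.122 ] 0.002164453247287491 [ 0.5952 -0.0072] [ 0.6   -0.006]
yeltop [ 0.4963 -0.0436  0.117 ] 0.00211198006803146 [ 0.4955 -0.0428] [ 0.4962 -0.045 ]
h1 [0.5707 0.0923 0.0638] 0.00041560695524902263 [0.5702 0.0923] [0.5689 0.0906]
h3 [0.5842 0.0424 0.0635] 0.0008021042788997669 [0.5835 0.0426] [0.5822 0.0404]
h4 [0.5902 0.0172 0.0636] 0.0003170290912597285 [0.5899 0.017 ] [0.5878 0.0157]
h6 [ 0.6034 -0.0329  0.0641] 0.0005908517074730638 [ 0.6033 -0.033 ] [ 0.6014 -0.0338]
scene red (280, 194, 6, 12) 40.0
yaw IK
```

Measurements agree with the spec: hole spacing comes to 129.4 mm over 130, the plate is at 0.064 m, cap tops are at 0.121 m, and both tubes lie on the row. Plan: grip the caps top-down, lift, then pitch the tool up, to +35° elevation for purple and to level for red. First I'll check the IK.

```bash
cat >> h.py <<'E'
from scipy.spatial.transform import Rotation as Ro
C=np.array([.5870,.0297]);U=np.array([.2527,-.9676]);U/=np.linalg.norm(U)
PUR=C-.039*U; RED=C+.039*U
def R(az,el,roll):
    "tool z at heading az, elevation el (deg); roll 0: tool y horizontal"
    a,e=np.radians([az,el]);z=np.array([np.cos(a)*np.cos(e),np.sin(a)*np.cos(e),np.sin(e)])
    y=np.array([-np.sin(a),np.cos(a),0]);x=np.cross(y,z)
    return np.c_[x,y,z]@Ro.from_euler('z',roll,degrees=True).as_matrix()
def tcp(g,O): return np.asarray(g)+arm.grip_depth*O[:,2]
E
python3 - <<'E'
from h import *
print(PUR,RED)
for roll in(-90,0,90,180):
  for az in(0,-60,60):
    O=R(az,-90,roll);q0=arm.solve_ik(tcp([*PUR,.104],O),O)
    if q0 is None: print(roll,az,None);continue
    print(roll,az,q0)
    for x in(.45,.5,.55):
      for z in(.3,.4):
        r=[]
        for e in(0,20,32,38):
            O=R(az,e,roll);q=arm.solve_ik(tcp([x,.03,z],O),O); r.append(None if q is None else np.round(q).astype(int).tolist())
        if r[2]: print('   ',x,z,r)
E
```

```text
[0.5771 0.0674] [ 0.5969 -0.008 ]
-90 0 None
-90 -60 [   0.7772   33.5318   91.2733   -0.       55.1949 -119.2228]
-90 60 [  0.7772  33.5318  91.2733   0.      55.1949 120.7772]
    0.45 0.3 [[-51, 42, 124, 69, 95, 13], [-49, 59, 124, 71, 109, -3], [-44, 68, 122, 70, 119, -11], [-41, 72, 121, 70, 125, -15]]
    0.45 0.4 [[-51, 27, 120, 72, 101, 31], [-49, 44, 125, 76, 113, 12], [-44, 54, 125, 77, 122, 1], [-41, 58, 125, 77, 127, -3]]
    0.5 0.3 [[-46, 42, 118, 75, 95, 19], [-43, 57, 118, 78, 111, 5], [-39, 66, 116, 80, 122, -2], [-36, 69, 115, 81, 127, -5]]
    0.5 0.4 [[-46, 29, 115, 77, 99, 35], [-43, 44, 119, 84, 113, 19], [-39, 52, 119, 86, 123, 10], [-36, 56, 119, 88, 128, 7]]
    0.55 0.3 [[-41, 42, 113, 80, 95, 25], [-39, 57, 112, 85, 111, 12], [-35, 64, 110, 88, 122, 7], [-33, 67, 109, 90, 128, 5]]
    0.55 0.4 [[-41, 31, 110, 81, 97, 39], [-39, 44, 113, 90, 112, 25], [-35, 52, 113, 94, 122, 18], [-33, 55, 112, 97, 128, 16]]
0 0 [  0.7772  33.5318  91.2733  -0.      55.1949 -89.2228]
    0.55 0.3 [[-8, 58, 152, 171, 120, 85], [-7, 78, 146, 164, 154, 78], [-6, 80, 137, 165, 1
[... 2493 characters left out ...]
101], [-41, 72, 121, 70, 125, -105]]
    0.45 0.4 [[-51, 27, 120, 72, 101, -59], [-49, 44, 125, 76, 113, -78], [-44, 54, 125, 77, 122, -89], [-41, 58, 125, 77, 127, -93]]
    0.5 0.3 [[-46, 42, 118, 75, 95, -71], [-43, 57, 118, 78, 111, -85], [-39, 66, 116, 80, 122, -92], [-36, 69, 115, 81, 127, -95]]
    0.5 0.4 [[-46, 29, 115, 77, 99, -55], [-43, 44, 119, 84, 113, -71], [-39, 52, 119, 86, 123, -80], [-36, 56, 119, 88, 128, -83]]
    0.55 0.3 [[-41, 42, 113, 80, 95, -65], [-39, 57, 112, 85, 111, -78], [-35, 64, 110, 88, 122, -83], [-33, 67, 109, 90, 128, -85]]
    0.55 0.4 [[-41, 31, 110, 81, 97, -51], [-39, 44, 113, 90, 112, -65], [-35, 52, 113, 94, 122, -72], [-33, 55, 112, 97, 128, -74]]
```

Run:
```python
from h import *
for el,ys in((35,.06),(0,.0)):
  for x in(.45,.5,.55,.6,.7,.8):
    for z in(.3,.4,.5,.6,.7,.8,.9):
      for az in (0,-5):
        O=R(az,el,90);q=arm.solve_ik(tcp([x,ys,z],O),O)
        if q is not None and abs(q[3])<40: print(el,x,z,az,np.round(q))
```

```text
0 0.45 0.8 -5 [-16. -30.  99.  28.  23. -26.]
0 0.45 0.9 -5 [-16. -28.  84.  19.  35. -15.]
0 0.5 0.8 -5 [-11. -24.  97.  19.  18. -18.]
0 0.5 0.9 0 [-21. -23.  83.  37.  37. -31.]
0 0.5 0.9 -5 [-11. -23.  82.  11.  31. -10.]
0 0.55 0.8 -5 [ -8. -19.  95.  13.  14. -13.]
0 0.55 0.9 0 [-16. -18.  80.  31.  32. -27.]
0 0.55 0.9 -5 [ -8. -18.  80.   7.  28.  -6.]
0 0.6 0.8 -5 [ -7. -13.  92.   8.  12.  -8.]
0 0.6 0.9 0 [-13. -13.  77.  28.  29. -25.]
0 0.6 0.9 -5 [ -7. -13.  77.   4.  26.  -3.]
0 0.7 0.8 -5 [-5. -3. 84. -1. 10.  1.]
0 0.7 0.9 0 [ -9.  -4.  70.  22.  26. -20.]
0 0.7 0.9 -5 [-5. -3. 70. -1. 24.  1.]
0 0.8 0.8 0 [ -7.   6.  74.  37.  12. -36.]
0 0.8 0.8 -5 [-4.  6. 74. -7. 10.  7.]
0 0.8 0.9 0 [ -7.   6.  60.  17.  25. -16.]
0 0.8 0.9 -5 [-4.  6. 59. -3. 24.  3.]
```

Run:
```python
from h import *
D=R(60,-90,180)
arm.move_to(tcp([*PUR,.24],D),D); arm.grip(.05)
print(arm.current_t(),arm.current_joint_positions())
for e in(-60,-30,0,20,36):
    O=R(60,e,180);print(e,arm.solve_ik(tcp([.52,.05,.40],O),O))
arm.move_l(tcp([*PUR,.104],D),feed=.12)
arm.grip(.010)
print(arm.current_t(),arm.current_width(),arm.current_grasp_force(),arm.current_force())
s=arm.snapshot("scene")[150:270,190:330];t=arm.snapshot("top")[140:260,200:340]
cv2.imwrite("pics/g1.png",np.hstack([cv2.resize(i,None,fx=2.8,fy=2.8) for i in(s,t)])[:,:,::-1])
```

```text
3.2583 [ 0.7747 24.3255 82.9196  0.0009 72.7559 30.775 ]
-60 [-19.8912   7.0907  89.261   30.0461  79.4538   5.5894]
-30 [-36.1427  12.2051 103.5035  60.3216  82.3339 -25.3221]
0 [-42.144   28.891  114.6048  80.1868  97.1891 -54.1138]
20 [-39.4569  43.738  117.9763  87.5729 111.9126 -70.513 ]
36 [-33.5671  54.8141 117.4831  92.0501 126.1022 -80.4696]
5.15 0.01663345808278959 30.000228881835938 [-0.7205  0.0414  1.6996]
```

View pics/g1.png

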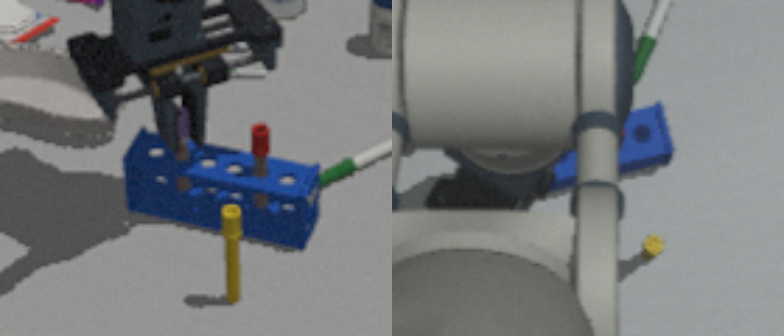

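The fingers hold the purple cap (at about (182,125) in the left crop), and red and yellow are undisturbed. Next: lift, tip, and look.

Run:
```python
from h import *
D=R(60,-90,180)
arm.move_l(tcp([*PUR,.26],D),feed=.15)
print(arm.current_t(),arm.current_width(),arm.current_force())
for e in(-60,-30,0,36):
    O=R(60,e,180);arm.move_to(tcp([.52,.05,.40],O),O)
arm.sleep(.4)
print(arm.current_t(),arm.current_width(),arm.current_grasp_force(),arm.current_joint_positions())
cv2.imwrite("pics/tip.png",arm.snapshot("scene")[:,:,::-1])
```

```text
6.4417 0.016667378298561106 [ 0.2761 -0.1394 -1.2024]
9.4167 0.01682109085983572 29.99996691942215 [-33.5962  54.7331 117.4769  92.0388 126.0812 -80.4473]
```

View pics/tip.png

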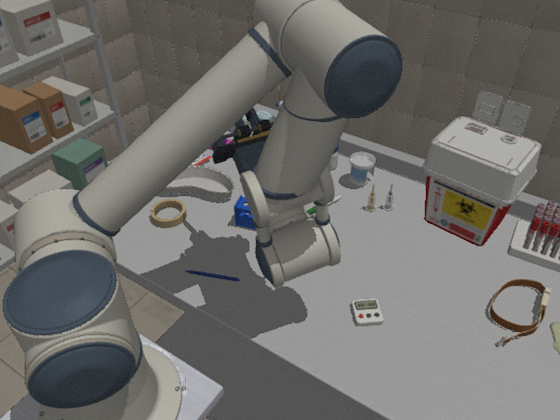

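Purple is tipped to about 126°. The wrist hides the tube, but the width shows it is still gripped. I'll retrace the path and check the tube above its hole before lowering.

Run:
```python
from h import *
D=R(60,-90,180)
for e in(0,-30,-60):
    O=R(60,e,180);arm.move_to(tcp([.52,.05,.40],O),O)
arm.move_to(tcp([*PUR,.26],D),D)
arm.move_l(tcp([*PUR,.18],D),feed=.12)
arm.sleep(.3)
print(arm.current_t(),arm.current_width(),arm.current_ee_pos()-tcp([*PUR,.18],D),arm.current_force())
s=arm.snapshot("scene")[120:270,180:330]
cv2.imwrite("pics/pre.png",cv2.resize(s,None,fx=4,fy=4)[:,:,::-1])
```

```text
13.1583 0.016855396811110243 [0.0002 0.0001 0.0004] [-0.6722 -0.0438  0.1625]
```

View pics/pre.png

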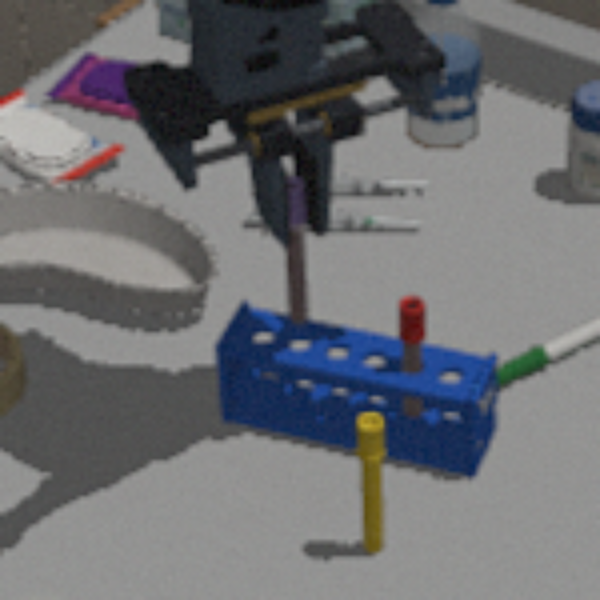

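The tube hangs plumb with its bottom at (298,322), right above its hole at (301,344). I'll lower it in force-checked steps.

Run:
```python
from h import *
D=R(60,-90,180); f0=arm.current_force()
for z in(.16,.14,.125,.112,.107,.105):
    arm.move_l(tcp([*PUR,z],D),feed=.06)
    f=arm.current_force()-f0; print(z,f,arm.current_ee_pos()[2])
    if np.linalg.norm(f)>8: print("contact");break
arm.sleep(.2);print(arm.current_t(),arm.current_force()-f0,arm.current_width())
```

```text
0.16 [-0.7622  0.5805  0.753 ] 0.14074176704427444
0.14 [-0.4894  0.9206  0.4241] 0.12087241927291514
0.125 [-0.2654  1.0316  0.2906] 0.10577330550335082
0.112 [-0.0482  1.5551  0.6181] 0.09274194061288554
0.107 [-0.4387  0.8509  1.0626] 0.08796734967218321
0.105 [-1.4876  1.3502 -0.9708] 0.08615148888932252
15.6417 [-1.0657  1.2515  0.2347] 0.017108584919097378
```

Run:
```python
from h import *
D=R(60,-90,180)
arm.grip(.05);arm.sleep(.2)
arm.move_l(tcp([*PUR,.24],D),feed=.15)
arm.sleep(.2);print(arm.current_t())
s=arm.snapshot("scene")[150:270,210:330]
arm.move_to(tcp([*RED,.24],D),D)
cv2.imwrite("pics/rel.png",cv2.resize(s,None,fx=4,fy=4)[:,:,::-1])
print(arm.current_t(),arm.current_joint_positions())
for e in(-60,-30,0):
    O=R(60,e,180);print(e,arm.solve_ik(tcp([.54,-.02,.40],O),O))
```

```text
17.7667
18.225 [-6.6055 25.6474 80.6573  0.0037 73.7229 23.5021]
-60 [-26.8771  10.6412  84.8285  30.1514  83.7041  -0.0401]
-30 [-41.5112  16.5588  97.0008  58.1394  87.6253 -25.9758]
0 [-46.7119  31.5651 106.6199  77.3867 101.0534 -49.4104]
```

View pics/rel.png

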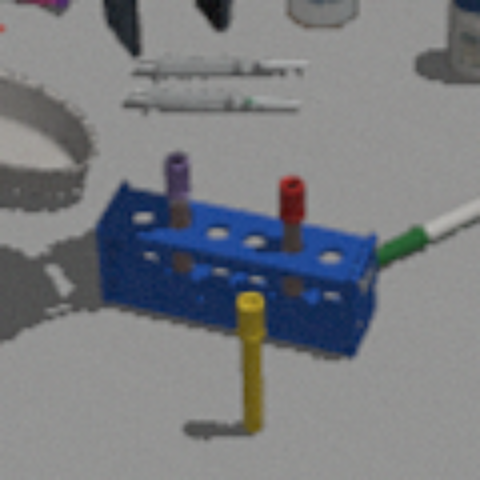

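Purple is fully home: its cap top at (178,158) matches its starting place. Red is untouched at (292,185), so I'll fetch it now.

Run:
```python
from h import *
D=R(60,-90,180)
arm.move_l(tcp([*RED,.104],D),feed=.12); arm.grip(.010)
print(arm.current_t(),arm.current_width(),arm.current_grasp_force())
arm.move_l(tcp([*RED,.26],D),feed=.12)
print(arm.current_width(),arm.current_force())
for e in(-60,-30,0):
    O=R(60,e,180);arm.move_to(tcp([.54,-.02,.40],O),O)
arm.sleep(.5)
print(arm.current_t(),arm.current_width(),arm.current_grasp_force(),arm.current_tool_rot()[:,2],arm.current_ee_pos(),arm.current_dq())
s=arm.snapshot("scene")[80:280,160:360];t=arm.snapshot("top")[110:260,180:330]
cv2.imwrite("pics/end.png",np.hstack([cv2.resize(i,(400,400)) for i in(s,t)])[:,:,::-1])
```

```text
20.1167 0.016799812669572842 30.000194907188416
0.01701716155703274 [ 0.668   0.0612 -0.3785]
23.7833 0.016571248421961168 29.99985784292221 [ 0.4997  0.8662 -0.0008] [ 0.5494 -0.0036  0.4003] [-0.1845  0.5163  0.0903  0.1402  0.1225 -0.1804]
```

View pics/end.png

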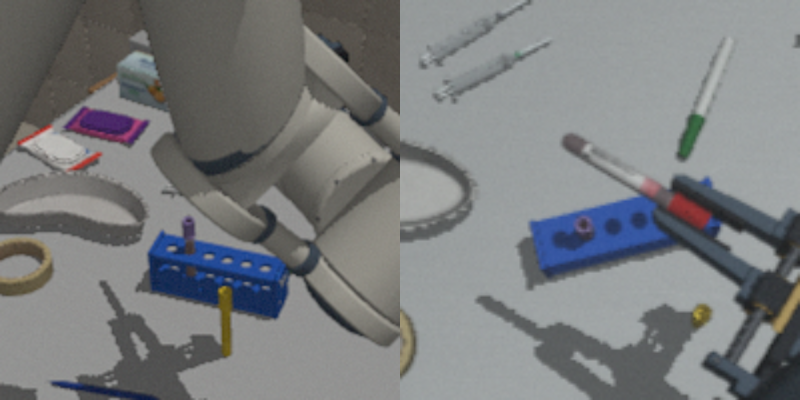

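The top view shows the red tube held level, from its bottom at (572,143) to its cap at (690,208). Purple is seated in its hole at (585,227) and everything else is in place. Handing in.

```bash
python3 -c "
from rig import arm
arm.sleep(.5);print(arm.sign_off())"
```

```text
the job is handed in; nothing more can be done
None
```

The purple tube was tipped to about 126° (set by the tool angle; the arm hid the tube from the camera) and is back fully down in its hole, and the job was handed in at about 24 s with the gripper holding the red tube level 0.40 m above the table by the rack; no verdict was returned.

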